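# Fit a Forstner bit in a clamped drill

### The job

Get the drill ready for boring the guitar body. First flip the cradle's cam lever all the way down so the drill is clamped; then take the Forstner bit (the one with the flat round disc head) from the wooden rack, stand it shank down on the bottom of the drill's open chuck and let go, and turn the chuck sleeve clockwise, seen from above, until the three jaws hold the bit upright and tight. Leave the other two bits standing in the rack.

Things in the scene. Friction and masses are not known exactly. Their poses are not given: they have to be found in the camera images.
- cradle: Fixed plywood cradle holding a black cordless drill nose up; handle and battery stick out along the cradle's +x (|y| under 40 mm, to x = 210 mm, up to 130 mm high), the cam lever is on its -y side. Origin on the table, on the drill's vertical axis; z up. The highest part of the drill is its chuck, with jaw tops 182 mm above the table.
- chuck_seat (a point): Point on the chuck's axis at the bottom inside the open chuck, 135 mm above the table, where the end of a bit's shank comes to rest. Axes as the cradle.
- chuck_sleeve (a joint): Turn of the sleeve about the drill's vertical axis, rad: 0 = jaws fully open (20 mm opening), grows clockwise seen from above, closing the three jaws by 4 mm of opening per rad; starts at 0 to 0.4. The jaws touch the 12 mm shank at about 2.0, then it stiffens (tight from about 2.2); with no bit it runs to a stop at 3.0. Friction 0.1 N m; stays where left. May need two grasps or more.
- sleeve_grip (a point): Point on the chuck's axis, 3 mm below the sleeve's upper rim: TCP height for gripping the sleeve from above. The sleeve is a black ribbed cylinder, 54 mm in diameter, 133 to 179 mm above the table, open in the middle (43 mm) where the jaws are. A seated bit stands 36 mm above the rim, between the fingers. This point's axes turn with the sleeve.
- jaw0: First of three equal steel jaws inside the sleeve, 120 degrees apart, each 16 mm wide and 41 mm tall (141 to 182 mm above the table), moving radially together as the sleeve turns. Its origin is a point near the chuck's axis 141 mm above the table, moving with the jaw (up to 6 mm).
- jaw1: Second jaw, as jaw0.
- jaw2: Third jaw, as jaw0.
- clamp_lever (a joint): Angle of the steel cam lever, rad: 0 = upright (open), starts at 0 to 0.4, 1.5 = all the way down, lying level and pointing away from the drill (cradle -y), which presses a shoe on the drill. Stays where it is left (about 2 N at the grip).
- lever_grip (a point): Point on the lever's bar, 68 mm from its pivot; moves with the lever. The bar runs along this point's z from the pivot to 92 mm, is 16 mm wide along x (the pivot's direction) and 10 mm thick along y.
- lever_pivot (a point): Fixed pivot of the cam lever, 70 mm above the table, 100 mm from the drill's axis on the cradle's -y side; the lever turns about the cradle's x axis, from +z to -y. Bracket cheeks reach 20 mm either side of it in x and 82 mm above the table.
- forstner_bit: Loose steel Forstner bit, 80 mm long: straight round shank 12 mm in diameter, 66 mm long, with a flat disc head 28 mm in diameter and 14 mm tall on top. Origin at the lower end of the shank, z along the shank to the head. It stands in one of the rack's three holes.
- spade_bit: Loose steel spade bit, 90 mm long with a flat paddle 34 mm wide and 5 mm thick on a 12 mm shank; origin at the shank's end, z up. Stands in the rack.
- countersink_bit: Loose steel countersink bit, 84 mm long with a pointed cone head 26 mm in diameter on a 12 mm shank; origin at the shank's end, z up. Stands in the rack.
- bit_rack: Fixed wooden block 75 x 160 x 45 mm (x, y, z), origin under its centre on the table. Three holes 14.5 mm in diameter, 32 mm deep, at y = -50, 0 and 50 mm on its centre line, a bit in each; the Forstner bit's head is 79 to 93 mm above the table there.

How it is judged:
By the outcome, as a careful person would: the job done as asked, in the order asked, and still so for the second after the job is handed in, with the robot touching nothing.
It also fails if it takes over 72 s, if anything falls off the work surface, if the arm or the gripper's body presses on something with over 40 N, if the wrist force passes 120 N, or if a joint passes its speed limit or range.

### The arm

A 6-joint arm with a two-finger parallel gripper is mounted at the origin on the work surface. World frame = base frame: x ahead of the robot, y to its left, z up, the work surface at z = 0. Lengths are in mm, angles in rad, forces in N, time in s.
With the tool pointing down it reaches from about 300 to 775 mm from the base axis. Payload 14.6 kg.
Tool frame: the origin (TCP) lies between the finger pads, 19 mm behind the fingertips; this is the grasp point; z points along the fingers, y is the line along which they close (so a half turn about z gives the same grasp; the last joint's range is limited). The gripper opens to 94 mm and grips with 3 to 60 N. Pads are 16 mm wide; open, the fingers measure 119 mm over their backs; the gripper's body (75 mm by 177 mm) begins 78 mm behind the grasp point.
Start: joints at [1.247, 0.3, 1.521, -0, 1.321, -0.067], TCP at [139.691, 531.955, 224.246] pointing down, gripper open.
Joint ranges: [-3.03, 3.03], [-0.79, 2.21], [0.23, 2.52], [-1.04, 4.18], [0, 3.07], [-2.55, 2.55]. Speed limits (rad/s): [2.22, 2.22, 2.57, 3.14, 3.14, 3.14].

### API

Orientations are given as [roll, pitch, yaw] about the fixed x, y, z axes, in that order (R = Rz(yaw) Ry(pitch) Rx(roll)).
In Python, from cell import manip gives the robot as it stands.
- The arm moves only by the tool servo_tool, never from a script. Its argument "rows" is a list of rows, each a list of 7 numbers: the turn, a rotation vector about the world's x, y, z in degrees, then the shift along the world's x, y, z in mm, then the closure, from 0 (fully open) to 1 (shut). In form: [[rx, ry, rz, dx, dy, dz, fingers], ...]. A call has 1 to 20 rows; each row shifts and turns the commanded pose from where the row before left it; what a row does not reach is not made up. A row lasts 1/8 s, in which the tool goes at most 62.5 mm and 10.7 degrees, less where a joint would pass 70% of its speed; a pose out of reach is approached as far as the arm can. A call with a gripper value outside its range is refused whole. The fingers move at their own pace and stop on an object; "grip_force" is the grip in N (left out, the last holds). Time passes only in rows, so rows that do not move let the fingers close. It gives the time, the measured TCP pose, the force, the opening and the grip force at its end, in the units of the state.
- manip.read_state(): the state, without advancing time (a new reading comes with each control period).
- manip.camera(name): name is "side" or "top"; returns the picture (480x640x3 uint8, red, green, blue); there is no depth.
- manip.camera_info(name): a dict with "fx", "fy", "cx", "cy" (pixels), "position" and "rotation" of the camera in the world. Camera axes: x right, y down, z forward; pixel columns grow to the right and rows downward; lengths in mm; the calibration is good to about 2 mm. A picture is of the moment at which its call begins. camera_info takes no time and is no camera call.
- manip.sign_off(): hands the job in; it is judged then, once.
The state is a dict: "clock": time; "joints": joint angles; "qd": joint speeds; "effort": joint torques, N m; "eef_pos": TCP position; "eef_rot": TCP orientation; "wrist_force": force on the tool from outside, world axes, zero at the start; "moment": the same for the moment, N m; "finger_gap": finger opening in mm; "finger_force": force on a finger pad.
Only numpy, scipy, OpenCV 4.12 (cv2) and the standard library are available. Lean on these libraries where they do the work, as an engineer would, in place of code of your own. Each camera call takes 0.05 s, during which the arm holds its last target. There are 200 camera calls.

## Working session

There is one attempt and no reset: what is moved stays moved. The work goes in short steps, Python scripts to look and compute and a tool call to move; the robot and the scene stay as the last step left them, time stands still between calls to the robot, and variables do not carry over. Pictures are saved under pics/ and viewed, at most 10 in all, crops included, and the job is handed in when it is done.

Besides the shell and the picture viewer there is one more tool, called after ">>>" as a command line: name --pt "numbers of a row" for each row, then --argument value for the rest. servo_tool: Moves the arm, as the interface text tells. Its arguments: {"type":"object","properties":{"rows":{"type":"array","items":{"type":"array","items":{"type":"number"}}},"grip_force":{"type":"number"}},"required":["rows"]}

```bash
mkdir -p pics; python3 - <<'E'
from cell import manip
import cv2
for n in("top","side"):
    im=manip.camera(n); cv2.imwrite(f"pics/{n}0.png",im[:,:,::-1]); print(manip.camera_info(n))
print(manip.read_state())
E
```

```text
{'fx': 451.7451903790608, 'fy': 451.7451903790608, 'cx': 318.50440421185345, 'cy': 240.1509787047114, 'position': array([491.75363867, 130.3086806 , 780.88868483]), 'rotation': array([-3.08739488, -0.01319992, -1.55235571])}
{'fx': 581.1785560144481, 'fy': 581.1785560144481, 'cx': 317.3789585645616, 'cy': 247.4180463382888, 'position': array([ 152.73992601, -605.1925709 ,  726.26922695]), 'rotation': array([-2.18178779, -0.01525039, -0.47592888])}
{'clock': 0.1, 'joints': array([ 1.24737058e+00,  3.00412856e-01,  1.52149072e+00, -3.24481126e-05,
        1.32070703e+00, -6.65689516e-02]), 'qd': array([-7.15078766e-04, -2.44787636e-03, -3.45561249e-03, -3.26974401e-05,
        2.28695870e-03, -9.41160475e-04]), 'effort': array([ 1.96765919e-03, -5.32641113e+01, -3.53289771e+01,  7.10595120e-02,
        2.34146143e-02, -7.12920701e-05]), 'eef_pos': array([139.65083256, 531.76063777, 223.75649459]), 'eef_rot': array([-3.14057487e+00, -3.63531097e-05,  2.88474389e+00]), 'wrist_force': array([-0.42135811,  0.48972887, -0.19852619]), 'moment': array([ 0.0262752 ,  0.06030296, -0.03664294]), 'finger_force': 0.0, 'finger_gap': 93.9383045392381}
```

View pics/top0.png

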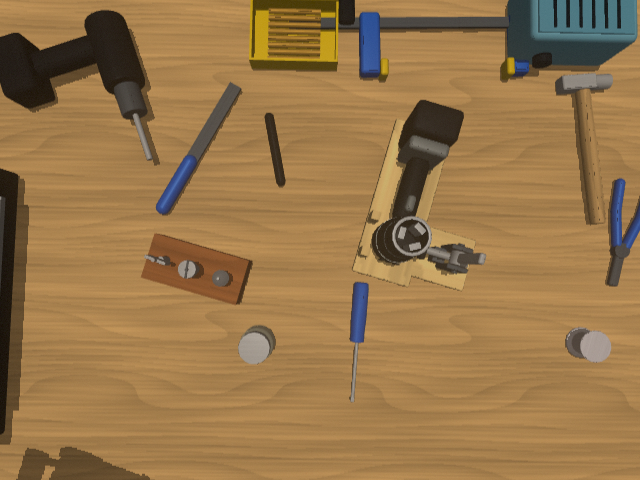

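View pics/side0.png

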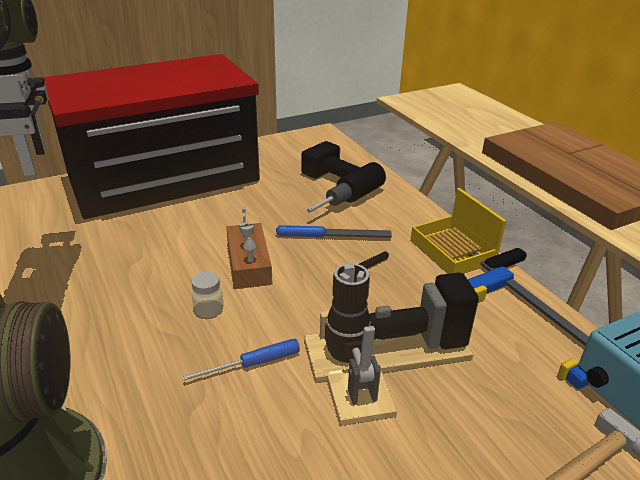

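The top view shows the chuck near (411,236), the lever tip near (480,258), and the rack bits: spade (157,260), Forstner (188,269) and countersink (221,278). I'll zoom in to refine these.

```bash
python3 - <<'E'
import cv2,numpy as np
t=cv2.imread("pics/top0.png");s=cv2.imread("pics/side0.png")
r=lambda a,k:cv2.resize(a,None,fx=k,fy=k,interpolation=cv2.INTER_CUBIC)
a=r(t[220:310,135:255],3.333)[:300,:400]; b=r(t[205:295,370:490],3.333)[:300,:400]
c=r(s[200:290,215:335],3.333)[:300,:400]; d=r(s[255:405,290:490],2)[:300,:400]
cv2.imwrite("pics/crop0.png",np.vstack([np.hstack([a,b]),np.hstack([c,d])]))
E
```

```text
(no output)
```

View pics/crop0.png

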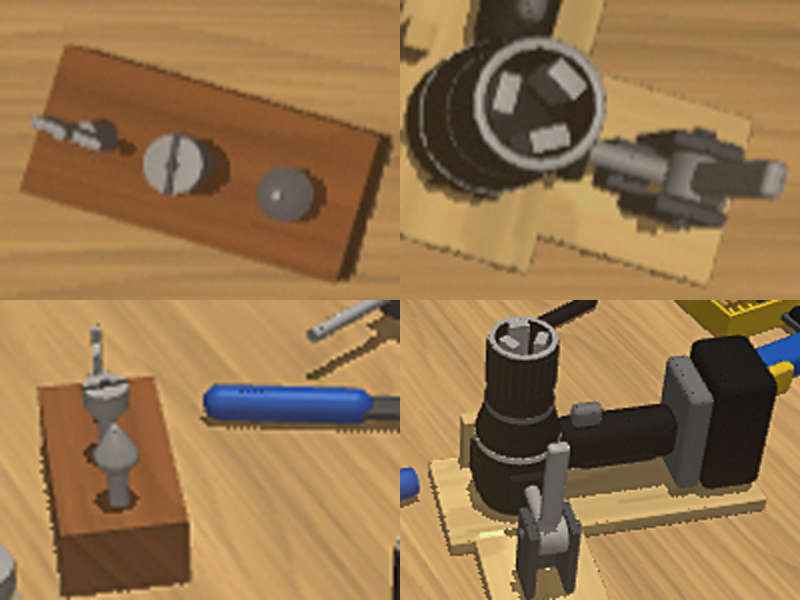

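```bash
cat > h.py <<'E'
import numpy as np
from cell import manip
from scipy.spatial.transform import Rotation as R
def ray(n,u,v):
    c=manip.camera_info(n); d=R.from_euler('xyz',c['rotation']).apply([(u-c['cx'])/c['fx'],(v-c['cy'])/c['fy'],1]); return c['position'],d
def at(n,u,v,z):
    p,d=ray(n,u,v); return (p+d*(z-p[2])/d[2])[:2]
def tri(a,b):
    p,d=ray('top',*a);q,e=ray('side',*b); s=np.linalg.lstsq(np.c_[d,-e],q-p,rcond=None)[0]
    A=p+d*s[0];B=q+e*s[1]; return (A+B)/2,np.linalg.norm(A-B)
def proj(n,P):
    c=manip.camera_info(n); x=R.from_euler('xyz',c['rotation']).inv().apply(np.array(P)-c['position']); return x[:2]/x[2]*c['fx']+[c['cx'],c['cy']]
E
python3 - <<'E'
from h import *
np.set_printoptions(precision=1,suppress=True)
print('chuck',at('top',412,236.2,179),at('side',351,275,179),tri((412,236.2),(351,275)))
print('forst',at('top',186.9,269.2,93),at('side',246.5,224.3,93),tri((186.9,269.2),(246.5,224.3)))
c=[at('top',*p,45) for p in((155.4,233.5),(251.4,260.8),(237,303.5),(141.6,277))]
print('rack',*c,np.mean(c,0),[np.linalg.norm(c[i]-c[i-1]) for i in range(4)], np.degrees(np.arctan2(*(c[0]-c[1])[::-1])),np.degrees(np.arctan2(*(c[3]-c[2])[::-1])))
print('lever tip',tri((482.5,259),(368.5,327.5)))
print('piv',at('top',457,260,70))
# board left edge
for z in(0,12):
  a,b=at('top',399,120,z),at('top',353,270,z);print('edge',np.degrees(np.arctan2(*(a-b)[::-1])))
print('batt',at('top',437,108,130))
E
```

```text
chuck [532.2  -2.1] [530.8  -2.9] (array([531.9,  -2.1, 178.1]), np.float64(0.9279400617824964))
forst [481.4 320.3] [484.8 328.5] (array([481.4, 318.5,  99.7]), np.float64(0.2249543532417835))
rack [537.6 386.6] [496.2 229.7] [426.9 251.1] [466.7 406.1] [481.8 318.4] [np.float64(73.48761644795667), np.float64(162.23717453724814), np.float64(72.54161045023045), np.float64(160.04347817040366)] 75.20951073945916 75.56867752402555
lever tip (array([ 503.4, -102.4,  163.9]), np.float64(0.9664713563722436))
piv [503.3 -97.6]
edge -16.261247862489412
edge -16.261247862489405
batt [725.3 -48.4]
```

Both cameras agree on the chuck (532, -2). The rack centre is (482, 318) at yaw -14.6°, and the cradle yaw is about -16°. I'll move to the drill side of the lever first.

>>> servo_tool --pt "0 0 -4.6 18.6 -30 0.3 1" --pt "0 0 -4.6 18.6 -30 0.3 1" --pt "0 0 -4.6 18.6 -30 0.3 1" --pt "0 0 -4.6 18.6 -30 0.3 1" --pt "0 0 -4.6 18.6 -30 0.3 1" --pt "0 0 -4.6 18.6 -30 0.3 1" --pt "0 0 -4.6 18.6 -30 0.3 1" --pt "0 0 -4.6 18.6 -30 0.3 1" --pt "0 0 -4.6 18.6 -30 0.3 1" --pt "0 0 -4.6 18.6 -30 0.3 1" --pt "0 0 -4.6 18.6 -30 0.3 1" --pt "0 0 -4.6 18.6 -30 0.3 1" --pt "0 0 -4.6 18.6 -30 0.3 1" --pt "0 0 -4.6 18.6 -30 0.3 1" --pt "0 0 -4.6 18.6 -30 0.3 1" --pt "0 0 -4.6 18.6 -30 0.3 1" --pt "0 0 -4.6 18.6 -30 0.3 1" --pt "0 0 -4.6 18.6 -30 0.3 1" --pt "0 0 -4.6 18.6 -30 0.3 1" --pt "0 0 0 0 0 0 1" --grip_force 20

```text
clock: 2.6
eef_pos: [493.5, -39.5, 229.3]
eef_rot: [-3.141, 0.0, 1.356]
wrist_force: [0.2, 0.3, -0.3]
finger_gap: 0.7
finger_force: 0.0
```

>>> servo_tool --pt "0 0 -3.7 19 -30 0 1" --pt "0 0 0 0 0 -23 1" --pt "0 0 0 0 0 -23 1" --pt "0 0 0 0 0 -23 1" --pt "0 0 0 0 0 0 1" --pt "0 0 0 -2.8 -10 0 1" --pt "0 0 0 -2.8 -10 0 1" --pt "0 0 0 -2.5 -8.6 -0.5 1" --pt "0 0 0 -2.5 -8.6 -0.5 1" --pt "0 0 0 -2.7 -9.6 -4 1" --pt "0 0 0 -2.7 -9.6 -4 1" --pt "0 0 0 -2.3 -8 -6.8 1" --pt "0 0 0 -2.3 -8 -6.8 1" --pt "0 0 0 -1.7 -5.8 -9 1" --pt "0 0 0 -1.7 -5.8 -9 1" --pt "0 0 0 -0.7 -2.4 -6.8 1" --pt "0 0 0 -0.7 -2.4 -6.8 1" --pt "0 0 0 -0.2 -0.6 -3.5 1" --pt "0 0 0 -0.2 -0.6 -3.5 1" --pt "0 0 0 0 0 0 1"

```text
clock: 5.1
eef_pos: [486.1, -157.9, 99.5]
eef_rot: [-3.141, -0.0, 1.295]
wrist_force: [-0.2, -0.3, 0.5]
finger_gap: 0.4
finger_force: 0.0
```

```bash
python3 - <<'E'
from h import *
import cv2
s=manip.read_state();print(s['eef_pos'],s['wrist_force'])
im=manip.camera("side")[:,:,::-1]; cv2.imwrite("pics/side1.png",cv2.resize(im[220:440,240:540],None,fx=2.6,fy=2.6,interpolation=cv2.INTER_CUBIC))
E
```

```text
[ 486.13261791 -157.91548312   99.48191692] [-0.18058132 -0.33249061  0.45642963]
```

View pics/side1.png

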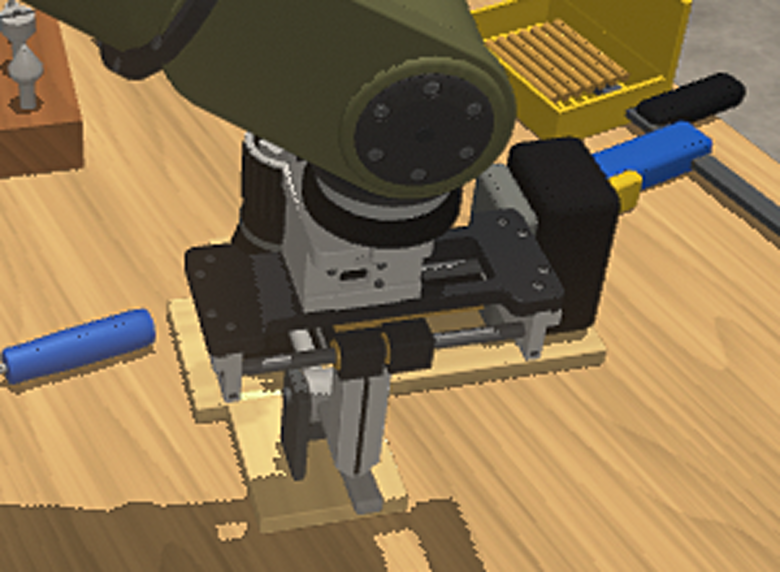

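The lever now lies almost level under the fingertip at about (365,490) in the crop. I'll press it to its stop.

>>> servo_tool --pt "0 0 0 0 0 -1.5 1" --pt "0 0 0 0 0 -1.5 1" --pt "0 0 0 0 0 0 1"

```text
clock: 5.52
eef_pos: [486.5, -158.1, 98.3]
eef_rot: [3.141, 0.0, 1.295]
wrist_force: [-8.2, 3.1, 20.2]
finger_gap: 0.4
finger_force: 10.2
```

Stop reached: 20 N, and the tip is at the height expected for 1.5 rad. Next is the rack, opening the gripper on the way.

>>> servo_tool --pt "0 0 0 0 0 36 1" --pt "0 0 0 0 0 36 1" --pt "0 0 0 0 0 36 1" --pt "0 0 0 0 0 36 1" --pt "0 0 0.1 -0.3 30 0 1" --pt "0 0 0.1 -0.3 30 0 1" --pt "0 0 0.1 -0.3 30 0 1" --pt "0 0 0.1 -0.3 30 0 1" --pt "0 0 0.1 -0.3 30 0 1" --pt "0 0 0.1 -0.3 30 0 1" --pt "0 0 0.1 -0.3 30 0 0" --pt "0 0 0.1 -0.3 30 0 0" --pt "0 0 0.1 -0.3 30 0 0" --pt "0 0 0.1 -0.3 30 0 0" --pt "0 0 0.1 -0.3 30 0 0" --pt "0 0 0.1 -0.3 30 0 0" --pt "0 0 0 -0.3 30 0 0" --pt "0 0 0 -0.3 30 0 0" --pt "0 0 0 -0.3 30 0 0" --pt "0 0 0 0 27 0 0"

```text
clock: 8.02
eef_pos: [481.5, 320.1, 240.6]
eef_rot: [-3.141, 0.0, 1.316]
wrist_force: [-0.1, -0.0, -0.2]
finger_gap: 93.2
finger_force: 0.0
```

```bash
python3 - <<'E'
from h import *
import cv2
s=manip.read_state();print(s['eef_pos'],s['eef_rot'],s['finger_gap'])
t=manip.camera("top")[:,:,::-1];im=manip.camera("side")[:,:,::-1]
k=lambda a:cv2.resize(a,None,fx=2.5,fy=2.5,interpolation=cv2.INTER_CUBIC)
cv2.imwrite("pics/b.png",np.vstack([np.hstack([k(t[200:310,350:510]),k(im[255:365,290:450])]),k(im[150:270,190:510])]))
print(proj('top',[532,-2.3,179]),proj('side',[532,-2.3,179]))
E
```

```text
[481.52056869 320.08572602 240.60084128] [-3.14132376e+00  1.31840372e-04  1.31611571e+00] 93.2253916498664
[412.15553264 236.38525542] [351.46602368 274.57251359]
```

View pics/b.png

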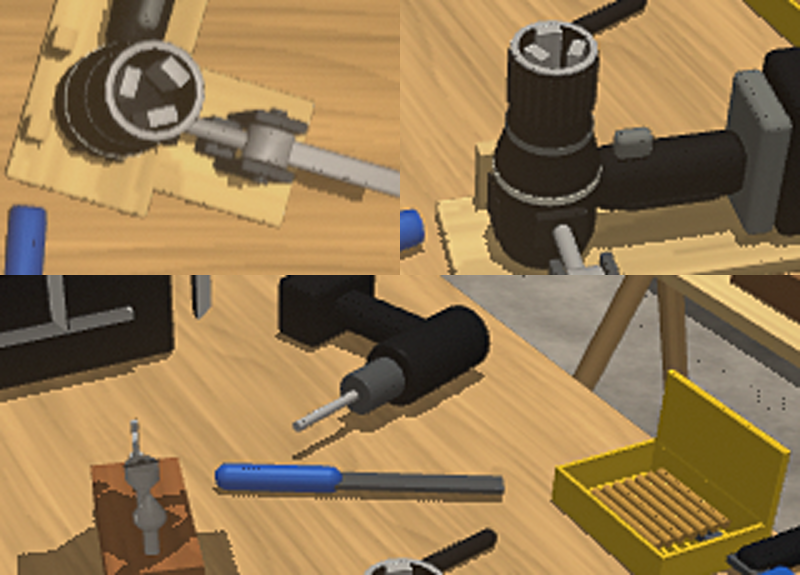

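The lever lies flat and the chuck hasn't moved. Descending on the Forstner head.

>>> servo_tool --pt "0 0 0 0 -1 -35 0" --pt "0 0 0 0 0 -35 0" --pt "0 0 0 0 0 -30 0" --pt "0 0 0 0 0 -30 0" --pt "0 0 0 0 0 -15 0" --pt "0 0 0 0 0 -9.5 0" --pt "0 0 0 0 0 0 0" --pt "0 0 0 0 0 0 0.8" --pt "0 0 0 0 0 0 0.8" --pt "0 0 0 0 0 0 0.8" --pt "0 0 0 0 0 0 0.8" --pt "0 0 0 0 0 0 0.8" --pt "0 0 0 0 0 0 0.8" --grip_force 20

```text
clock: 9.75
eef_pos: [481.8, 318.0, 86.3]
eef_rot: [-3.142, -0.0, 1.316]
wrist_force: [-0.1, -0.7, 0.3]
finger_gap: 37.4
finger_force: 0.0
```

>>> servo_tool --pt "0 0 0 0 0 0 0.8" --pt "0 0 0 0 0 0 0.8" --pt "0 0 0 0 0 0 0.8" --pt "0 0 0 0 0 0 0.8"

```text
clock: 10.25
eef_pos: [481.8, 317.9, 86.2]
eef_rot: [-3.142, 0.0, 1.316]
wrist_force: [0.2, 0.1, -0.5]
finger_gap: 27.4
finger_force: 20.0
```

>>> servo_tool --pt "0 0 0 0 0 10 0.8" --pt "0 0 0 0 0 15 0.8" --pt "0 0 0 0 0 20 0.8" --pt "0 0 0 0 0 25 0.8" --pt "0 0 0 0 0 30 0.8" --pt "0 0 0 0 0 30 0.8" --pt "0 0 0 0 0 30 0.8" --pt "0 0 0 0 0 26 0.8" --pt "0 0 0 1 -20 0 0.8" --pt "0 0 0 2.7 -20 0 0.8" --pt "0 0 0 4 -25 0 0.8" --pt "0 0 0 4 -25 0 0.8" --pt "0 0 0 4 -25 0 0.8" --pt "0 0 0 4 -25 0 0.8" --pt "0 0 0 4 -25 0 0.8" --pt "0 0 0 4 -25 0 0.8" --pt "0 0 0 4 -25 0 0.8" --pt "0 0 0 4 -25 0 0.8" --pt "0 0 0 4 -20 0 0.8" --pt "0 0 0 0 0 0 0.8"

```text
clock: 12.75
eef_pos: [521.0, 56.0, 271.3]
eef_rot: [-3.14, 0.001, 1.313]
wrist_force: [-1.1, 0.4, -2.1]
finger_gap: 27.6
finger_force: 20.0
```

```bash
python3 - <<'E'
from h import *
import cv2
s=manip.read_state();p=s['eef_pos'];print(p,s['eef_rot'],s['finger_gap'])
im=manip.camera("side")[:,:,::-1];
e=proj('side',p-[0,0,73]);h=proj('side',p-[0,0,7]);print(e,h)
x,y=int(h[0]),int(h[1])
print(x-80,y-60)
cv2.imwrite("pics/c.png",cv2.resize(im[y-60:y+60,x-80:x+80],None,fx=5,fy=5,interpolation=cv2.INTER_CUBIC))
E
```

```text
[521.00482552  55.97230113 271.27644777] [-3.14003557e+00  6.20855154e-04  1.31316297e+00] 27.563598806415524
[327.68547941 246.65174888] [328.78760158 211.11368185]
248 151
```

View pics/c.png

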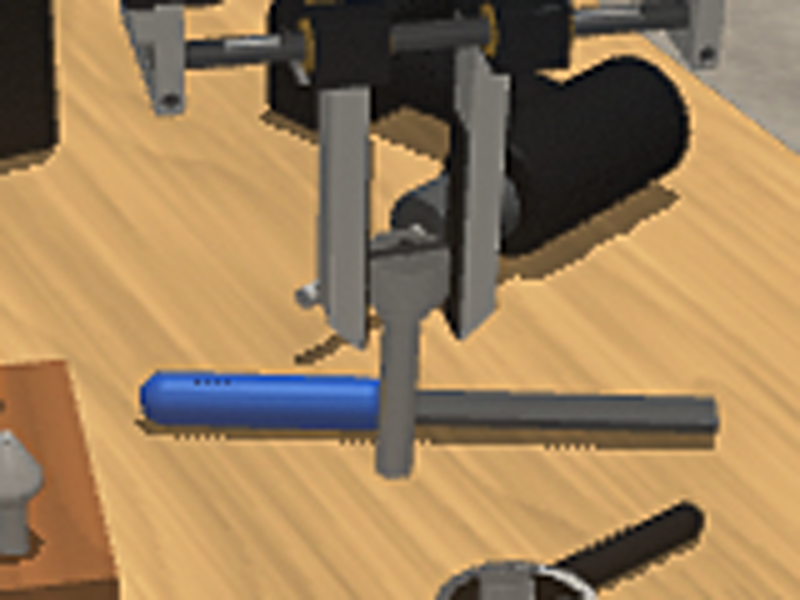

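The bit hangs nearly plumb, with its shank end about 1 px left of the prediction. I'll move over the chuck with a small correction and descend while watching the force.

>>> servo_tool --pt "0 0 0 3 -15 0 0.8" --pt "0 0 0 3 -15 0 0.8" --pt "0 0 0 3 -15 0 0.8" --pt "0 0 0 2.6 -13.5 0 0.8" --pt "0 0 0 0 0 0 0.8" --pt "0 0 0 0 0 -5 0.8" --pt "0 0 0 0 0 -5 0.8" --pt "0 0 0 0 0 -5 0.8" --pt "0 0 0 0 0 -5 0.8" --pt "0 0 0 0 0 0 0.8"

```text
clock: 14.05
eef_pos: [532.9, -0.4, 251.8]
eef_rot: [-3.141, 0.0, 1.316]
wrist_force: [-1.2, 0.5, -1.7]
finger_gap: 27.3
finger_force: 20.0
```

```bash
python3 - <<'E'
from h import *
import cv2
s=manip.read_state();p=s['eef_pos'];print(p,s['wrist_force'],s['moment'])
im=manip.camera("side")[:,:,::-1];t=manip.camera("top")[:,:,::-1]
x,y=351,255
k=lambda a:cv2.resize(a,None,fx=5,fy=5,interpolation=cv2.INTER_CUBIC)
cv2.imwrite("pics/d.png",np.hstack([k(im[y-60:y+60,x-40:x+40]),k(t[175:295,372:452])]))
E
```

```text
[ 5.32944196e+02 -4.34077950e-01  2.51791797e+02] [-1.18584311  0.5374903  -1.67729942] [-0.06081809  0.13397323  0.03088468]
```

View pics/d.png

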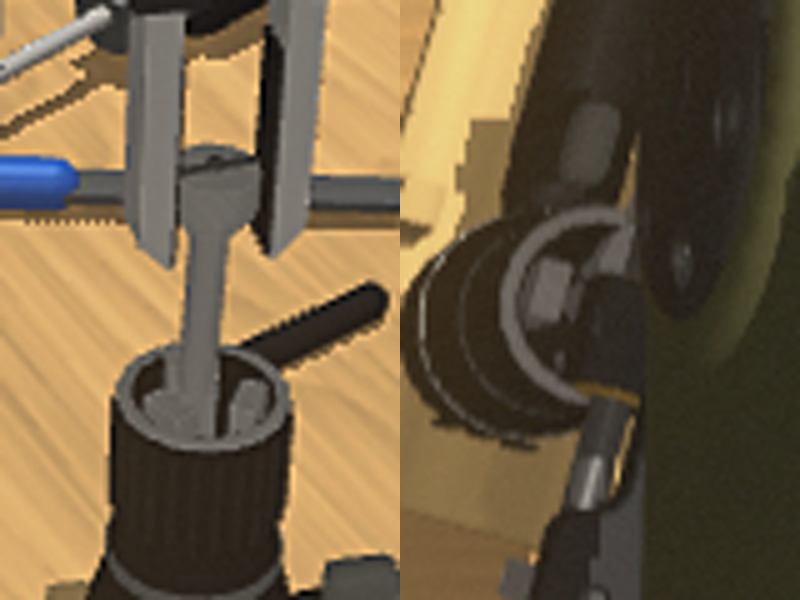

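The shank's at column 200, against a ring centre of about 203, so it's just entering. I'll take out the y lag of 2 mm and lower it.

>>> servo_tool --pt "0 0 0 0 -2 0 0.8" --pt "0 0 0 0 0 -6 0.8" --pt "0 0 0 0 0 -6 0.8" --pt "0 0 0 0 0 -6 0.8" --pt "0 0 0 0 0 -6 0.8" --pt "0 0 0 0 0 -6 0.8" --pt "0 0 0 0 0 -6 0.8" --pt "0 0 0 0 0 -3 0.8" --pt "0 0 0 0 0 0 0.8" --pt "0 0 0 0 0 -1 0.8" --pt "0 0 0 0 0 -1 0.8" --pt "0 0 0 0 0 -1 0.8" --pt "0 0 0 0 0 0 0.8"

```text
clock: 15.78
eef_pos: [533.1, -2.5, 210.2]
eef_rot: [-3.141, 0.0, 1.316]
wrist_force: [1.2, -0.0, -2.0]
finger_gap: 27.2
finger_force: 20.0
```

>>> servo_tool --pt "0 0 0 0 0 -1 0.8" --pt "0 0 0 0 0 -1 0.8" --pt "0 0 0 0 0 0 0.8"

```text
clock: 16.15
eef_pos: [533.1, -2.5, 208.3]
eef_rot: [3.142, -0.0, 1.316]
wrist_force: [1.1, -0.3, -1.6]
finger_gap: 27.6
finger_force: 20.0
```

>>> servo_tool --pt "0 0 0 0 0 -1 0.8" --pt "0 0 0 0 0 0 0.8"

```text
clock: 16.4
eef_pos: [533.3, -2.5, 208.1]
eef_rot: [3.14, -0.0, 1.316]
wrist_force: [-1.1, -0.2, 6.6]
finger_gap: 27.4
finger_force: 20.0
```

Seated: the contact height matches 135 mm. Release, and rotate the open gripper backwards for a long single turn.

>>> servo_tool --pt "0 0 0 0 0 0.8 0.8" --pt "0 0 0 0 0 0 0" --pt "0 0 0 0 0 0 0" --pt "0 0 0 0 0 0 0" --pt "0 0 0 0 0 0 0" --pt "0 0 0 0 0 0 0" --pt "0 0 0 0 0 0 0" --pt "0 0 0 0 0 0 0" --pt "0 0 10 0 0 0 0" --pt "0 0 10 0 0 0 0" --pt "0 0 10 0 0 0 0" --pt "0 0 10 0 0 0 0" --pt "0 0 10 0 0 0 0" --pt "0 0 10 0 0 0 0" --pt "0 0 10 0 0 0 0" --pt "0 0 10 0 0 0 0" --pt "0 0 10 0 0 0 0" --pt "0 0 10 0 0 0 0" --pt "0 0 0 0 0 0 0"

```text
clock: 18.77
eef_pos: [533.1, -2.5, 208.0]
eef_rot: [3.142, -0.0, 3.06]
wrist_force: [-0.5, 0.4, 0.3]
finger_gap: 93.8
finger_force: 0.0
```

```bash
python3 - <<'E'
from h import *
import cv2
s=manip.read_state();p=s['eef_pos'];print(p,s['eef_rot'],s['joints'],s['finger_gap'])
im=manip.camera("side")[:,:,::-1]
cv2.imwrite("pics/e.png",cv2.resize(im[200:320,291:411],None,fx=4.5,fy=4.5,interpolation=cv2.INTER_CUBIC))
E
```

```text
[533.07315726  -2.54863516 208.02859881] [ 3.14157989e+00 -5.99660418e-05  3.06000152e+00] [-7.34990265e-02  2.76129010e-01  1.59021405e+00  1.38521998e-05
  1.27530945e+00 -1.56270825e+00] 93.80655855556981
```

View pics/e.png

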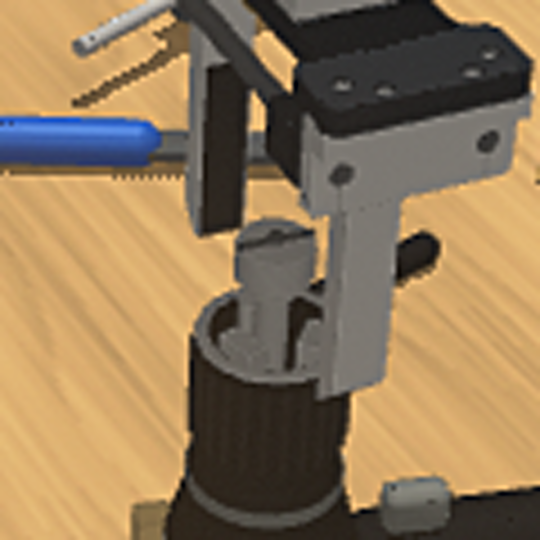

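The bit stands upright in the open chuck. Descend and grip the sleeve.

>>> servo_tool --pt "0 0 0 -0.8 0 -10 0" --pt "0 0 0 0 0 -12 0" --pt "0 0 0 0 0 -10 0" --pt "0 0 0 0 0 0 0.8" --pt "0 0 0 0 0 0 0.8" --pt "0 0 0 0 0 0 0.8" --pt "0 0 0 0 0 0 0.8" --pt "0 0 0 0 0 0 0.8" --pt "0 0 0 0 0 0 0.8" --pt "0 0 0 0 0 0 0.8" --grip_force 40

```text
clock: 20.08
eef_pos: [532.5, -1.6, 176.3]
eef_rot: [3.14, 0.001, 3.061]
wrist_force: [2.0, 6.6, 1.0]
finger_gap: 52.6
finger_force: 40.0
```

>>> servo_tool --pt "0 0 -5 0 1 0 0.8" --pt "0 0 -8 0 0 0 0.8" --pt "0 0 -8 0 0 0 0.8" --pt "0 0 -8 0 0 0 0.8" --pt "0 0 -8 0 0 0 0.8" --pt "0 0 -8 0 0 0 0.8" --pt "0 0 -8 0 0 0 0.8" --pt "0 0 -8 0 0 0 0.8" --pt "0 0 -8 0 0 0 0.8" --pt "0 0 -8 0 0 0 0.8" --pt "0 0 -8 0 0 0 0.8" --pt "0 0 -5 0 0 0 0.8" --pt "0 0 0 0 0 0 0.8"

```text
clock: 21.7
eef_pos: [532.1, -1.9, 176.2]
eef_rot: [-3.141, 0.001, 1.491]
wrist_force: [-3.8, -3.0, 3.4]
finger_gap: 52.5
finger_force: 40.0
```

```bash
python3 -c "
from h import *
s=manip.read_state();print(s['eef_pos'],s['eef_rot'],s['wrist_force'],s['moment'],s['joints'][5],s['finger_gap'])"
```

```text
[532.11261046  -1.87870329 176.24829823] [-3.14125666e+00  6.01089919e-04  1.49065799e+00] [-3.83351568 -3.00845701  3.39067948] [-0.80150765  0.82908918 -0.02063227] 0.008283456239171988 52.50356529960314
```

>>> servo_tool --pt "0 0 -6 0 0 0 0.8" --pt "0 0 -6 0 0 0 0.8" --pt "0 0 -6 0 0 0 0.8" --pt "0 0 -6 0 0 0 0.8" --pt "0 0 0 0 0 0 0.8" --grip_force 60

```text
clock: 22.32
eef_pos: [532.0, -1.8, 176.3]
eef_rot: [-3.141, 0.001, 1.072]
wrist_force: [-4.9, -3.4, 4.9]
finger_gap: 52.2
finger_force: 60.0
```

```bash
python3 -c "
from h import *
s=manip.read_state();print(s['eef_pos'],s['eef_rot'],s['wrist_force'],s['moment'],s['joints'][5],s['finger_gap'])"
```

```text
[531.95925302  -1.83047501 176.26064362] [-3.14115574e+00  8.38997395e-04  1.07219442e+00] [-4.92796324 -3.38764237  4.92520426] [-0.70466554  1.13715352 -0.0104667 ] 0.4268036738473736 52.24874420551038
```

>>> servo_tool --pt "0 0 -6 0 0 0 0.8" --pt "0 0 -6 0 0 0 0.8" --pt "0 0 0 0 0 0 0.8"

```text
clock: 22.7
eef_pos: [531.9, -1.8, 176.3]
eef_rot: [-3.141, 0.001, 0.863]
wrist_force: [-5.5, -3.8, 5.4]
finger_gap: 52.5
finger_force: 60.0
```

```bash
python3 -c "
from h import *
s=manip.read_state();print(s['eef_pos'],s['eef_rot'],s['wrist_force'],s['moment'],s['joints'][5],s['finger_gap'])"
```

```text
[531.91476215  -1.77480131 176.27475844] [-3.14119566e+00  9.50370173e-04  8.62860687e-01] [-5.49046264 -3.83062492  5.3913439 ] [-0.61707488  1.28979267  0.04401579] 0.6361895138503005 52.4849707820009
```

>>> servo_tool --pt "0 0 -6 0 0 0 0.8" --pt "0 0 -6 0 0 0 0.8" --pt "0 0 0 0 0 0 0.8"

```text
clock: 23.08
eef_pos: [531.9, -1.7, 176.3]
eef_rot: [-3.141, 0.001, 0.654]
wrist_force: [-7.2, -2.6, 5.0]
finger_gap: 52.5
finger_force: 60.0
```

```bash
python3 -c "
from h import *
import cv2
s=manip.read_state();print(s['eef_pos'],s['eef_rot'],s['wrist_force'],s['moment'],s['joints'][5],s['finger_gap'])
im=manip.camera('side')[:,:,::-1]
cv2.imwrite('pics/f.png',cv2.resize(im[200:320,291:411],None,fx=4.5,fy=4.5,interpolation=cv2.INTER_CUBIC))"
```

```text
[531.85458064  -1.74640904 176.256735  ] [-3.14126101e+00  1.11200717e-03  6.53615455e-01] [-7.17380539 -2.59394488  4.95547293] [-0.56505797  1.30301513  0.13510958] 0.8454465556832976 52.49328216381631
```

View pics/f.png

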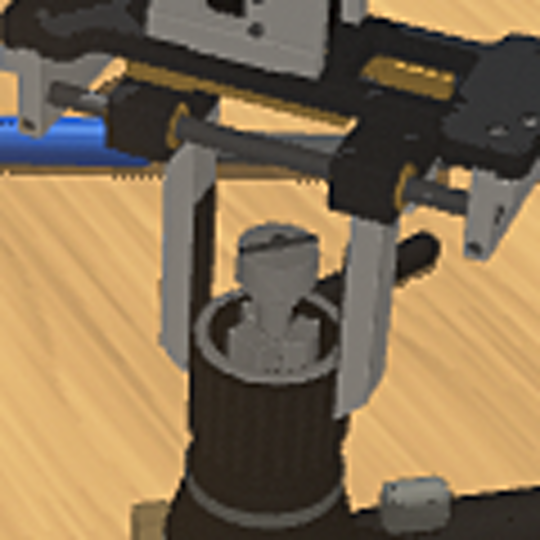

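The jaws have closed around the shank and the bit is upright. I'll tighten further, watching the twist moment.

>>> servo_tool --pt "0 0 -5 0 0 0 0.8" --pt "0 0 -5 0 0 0 0.8" --pt "0 0 0 0 0 0 0.8"

```text
clock: 23.5
eef_pos: [531.8, -1.7, 176.3]
eef_rot: [-3.141, 0.001, 0.48]
wrist_force: [-6.8, -2.3, 4.9]
finger_gap: 52.4
finger_force: 60.0
```

```bash
python3 -c "
from h import *
s=manip.read_state();print(s['eef_pos'],s['eef_rot'],s['wrist_force'],s['moment'],s['joints'][5],s['finger_gap'])"
```

```text
[531.82570597  -1.68951872 176.27882677] [-3.14141071e+00  1.17568141e-03  4.79532151e-01] [-6.83855003 -2.318972    4.88059973] [-0.50197009  1.45442303  0.22990593] 1.0196081167747797 52.35981345939671
```

>>> servo_tool --pt "0 0 -5 0 0 0 0.8" --pt "0 0 -5 0 0 0 0.8" --pt "0 0 0 0 0 0 0.8"

```text
clock: 23.88
eef_pos: [531.8, -1.6, 176.2]
eef_rot: [-3.141, 0.001, 0.305]
wrist_force: [-8.0, -2.1, 5.8]
finger_gap: 52.5
finger_force: 60.0
```

```bash
python3 -c "
from h import *
import cv2
s=manip.read_state();print(s['eef_pos'],s['eef_rot'],s['wrist_force'],s['moment'],s['joints'][5],s['finger_gap'])
cv2.imwrite('pics/before.png',manip.camera('side')[:,:,::-1])"
```

```text
[531.77565402  -1.62662194 176.24976531] [-3.14145855e+00  1.29919566e-03  3.05107328e-01] [-8.02232803 -2.09935534  5.80235695] [-0.35178194  1.54601294  0.31562587] 1.194052452498097 52.474778806407066
```

The moment keeps climbing as the sleeve stiffens, now 2.75 rad turned. I'll release, re-grip and twist a little to confirm that it's tight.

>>> servo_tool --pt "0 0 0 0 0 0 0.2" --pt "0 0 0 0 0 0 0.2" --pt "0 0 0 0 0 0 0.2" --pt "0 0 0 0 0 0 0.2" --pt "0 0 0 0 0 0 0.8" --pt "0 0 0 0 0 0 0.8" --pt "0 0 0 0 0 0 0.8" --pt "0 0 0 0 0 0 0.8" --pt "0 0 0 0 0 0 0.8"

```text
clock: 25.05
eef_pos: [532.3, -1.5, 176.0]
eef_rot: [-3.141, 0.0, 0.304]
wrist_force: [0.4, 0.9, 0.2]
finger_gap: 51.9
finger_force: 60.0
```

```bash
python3 -c "
from h import *
s=manip.read_state();print(s['eef_rot'],s['wrist_force'],s['moment'],s['finger_gap'])"
```

```text
[-3.14147054e+00  5.87381510e-05  3.03528087e-01] [0.35450209 0.85478706 0.15632279] [0.08727274 0.17169101 0.09455573] 51.93749160095619
```

>>> servo_tool --pt "0 0 -5 0 0 0 0.8" --pt "0 0 -5 0 0 0 0.8" --pt "0 0 0 0 0 0 0.8"

```text
clock: 25.42
eef_pos: [532.3, -1.5, 176.0]
eef_rot: [-3.142, 0.0, 0.129]
wrist_force: [0.1, 0.3, 0.8]
finger_gap: 52.5
finger_force: 60.0
```

```bash
python3 -c "
from h import *
s=manip.read_state();print(s['eef_rot'],s['wrist_force'],s['moment'],s['finger_gap'])"
```

```text
[-3.14155648e+00  4.57830017e-05  1.29484287e-01] [0.08499552 0.31304184 0.83997274] [0.07741458 0.18742576 0.04429136] 52.46420728202138
```

```bash
cat > fr.py <<'E'
from h import *
import cv2,sys
s=manip.read_state();print(s['eef_rot'][2],s['moment'],s['effort'][5],s['joints'][5])
im=np.mean([manip.camera('side')[:,:,::-1].astype(float) for _ in range(4)],0); np.save(sys.argv[1],im)
E
python3 fr.py a.npy
```

```text
0.12948428726404515 [0.07741458 0.18742576 0.04429136] 1.035945676267147 1.3696133397213535
```

>>> servo_tool --pt "0 0 -3 0 0 0 0.8" --pt "0 0 0 0 0 0 0.8"

```text
clock: 25.88
eef_pos: [532.3, -1.5, 176.1]
eef_rot: [-3.142, -0.0, 0.078]
wrist_force: [-0.1, 1.5, 0.6]
finger_gap: 52.4
finger_force: 60.0
```

```bash
python3 fr.py b.npy; python3 - <<'E'
from h import *
import cv2
a,b=np.load('a.npy').mean(2),np.load('b.npy').mean(2)
o=cv2.imread('pics/before.png').astype(float).mean(2)
C=np.array([532,-2,0]); print([proj('side',C+[0,0,z]) for z in(179,155,135)])
d=np.array([152.7,-605.2,0])-C; d/=np.linalg.norm(d)
u,v=proj('side',C+d*27+[0,0,146]); print(u,v)
u,v=int(u),int(v)
g=lambda i:np.ascontiguousarray(i[v-4:v+5,u-11:u+12])
for r in (a,b): print(g(r).mean(0).round(0).astype(int))
for x,y in((a,b),(o,a)): print(cv2.phaseCorrelate(g(x),g(y)),np.abs(g(x)-g(y)).mean())
# ring interior change
w,q=proj('side',C+[0,0,182]).astype(int); f=lambda i:i[q-6:q+8,w-9:w+10]
print('interior diff',np.abs(f(a)-f(b)).mean(),np.abs(f(o)-f(a)).mean())
E
```

```text
0.07757281367462521 [0.06839805 0.17614688 0.06982147] 0.6343620456755161 1.4214925074849714
[array([351.3686087 , 274.46558234]), array([350.62041329, 286.61360365]), array([350.01400011, 296.4595879 ])]
349.66089949880376 302.1806827569141
[39 38 38 40 38 37 38 40 39 37 36 39 39 37 36 36 39 38 35 35 38 38 35]
[38 38 40 39 37 37 40 39 37 37 38 40 37 36 36 39 38 35 36 37 38 35 35]
((-0.6679430652751037, -0.11072386136265067), 0.8578769362739651) 1.5603864734299517
((-0.12079465068926964, 0.6982523466268886), 0.9887400068598242) 1.9738325281803544
interior diff 2.213345864661654 5.415413533834586
```

>>> servo_tool --pt "0 0 -4 0 0 0 0.8" --pt "0 0 -4 0 0 0 0.8" --pt "0 0 0 0 0 0 0.8" --pt "0 0 0 0 0 0 0.8"

```text
clock: 26.58
eef_pos: [532.3, -1.6, 176.0]
eef_rot: [-3.142, 0.0, -0.061]
wrist_force: [-0.6, -0.1, 0.2]
finger_gap: 52.0
finger_force: 60.0
```

```bash
python3 fr.py c.npy; python3 - <<'E'
from h import *
import cv2
b,c=np.load('b.npy').mean(2),np.load('c.npy').mean(2)
u,v=349,302
g=lambda i:np.ascontiguousarray(i[v-4:v+5,u-11:u+12])
for r in (b,c): print(g(r).mean(0).round(1))
print(cv2.phaseCorrelate(g(b),g(c)))
E
```

```text
-0.06132081164777725 [0.10740166 0.23152948 0.19437593] 0.22549374494701624 1.5603547691368473
[37.6 37.6 39.9 38.9 37.3 37.3 40.2 39.  36.6 36.6 37.8 39.7 36.7 36.2
 36.3 39.  38.2 35.3 35.8 37.1 38.2 34.7 34.9]
[39.7 39.  37.4 37.4 40.2 38.4 36.8 37.1 39.7 39.  36.6 36.5 36.8 39.6
 37.  35.8 35.8 38.1 38.1 35.1 35.2 37.4 37.6]
((-1.0658247816554844, 0.5030135982828341), 0.905158207601816)
```

>>> servo_tool --pt "0 0 0 0 0 0 0" --pt "0 0 0 0 0 0 0" --pt "0 0 0 0 0 0 0" --pt "0 0 0 0 0 0 0" --pt "0 0 0 0 0 0 0" --pt "0 0 0 0 0 0 0" --pt "0 0 0 0 0 10 0" --pt "0 0 0 0 0 12 0" --pt "0 0 0 0 0 10 0" --pt "0 0 0 0 0 0 0.8" --pt "0 0 0 0 0 0 0.8" --pt "0 0 0 0 0 0 0.8" --pt "0 0 0 0 0 0 0.8" --pt "0 0 0 0 0 0 0.8" --pt "0 0 0 0 0 0 0.8" --pt "0 0 0 0 0 0 0.8" --pt "0 0 0 0 0 0 0.8" --pt "0 0 0 0 0 0 0.8" --pt "0 0 0 0 0 0 0.8" --pt "0 0 0 0 0 0 0.8" --grip_force 10

```text
clock: 29.28
eef_pos: [532.3, -1.6, 208.0]
eef_rot: [3.142, 0.0, -0.063]
wrist_force: [1.2, -0.4, -0.5]
finger_gap: 28.0
finger_force: 10.0
```

>>> servo_tool --pt "0 0 0 1 0 0 0.8" --pt "0 0 0 0 0 0 0.8" --pt "0 0 0 0 0 0 0.8"

```text
clock: 29.65
eef_pos: [532.8, -1.6, 208.0]
eef_rot: [3.141, 0.002, -0.063]
wrist_force: [-6.7, -0.4, 1.7]
finger_gap: 27.8
finger_force: 10.0
```

>>> servo_tool --pt "0 0 0 -1 0 1 0.8" --pt "0 0 0 0 0 0 0.8" --pt "0 0 0 0 0 0 0.8"

```text
clock: 30.02
eef_pos: [532.1, -1.5, 208.2]
eef_rot: [-3.142, 0.001, -0.063]
wrist_force: [2.9, -0.7, -14.2]
finger_gap: 27.3
finger_force: 10.0
```

A 1 mm pull meets 14 N and the bit doesn't move, so it's firmly held. I'll let go and move clear.

>>> servo_tool --pt "0 0 0 0 0 -1 0.8" --pt "0 0 0 0 0 0 0" --pt "0 0 0 0 0 0 0" --pt "0 0 0 0 0 0 0" --pt "0 0 0 0 0 0 0" --pt "0 0 0 0 0 0 0" --pt "0 0 0 0 0 0 0" --pt "0 0 0 0 0 20 0" --pt "0 0 0 0 0 30 0" --pt "0 0 0 0 0 30 0" --pt "0 0 0 -5 25 10 0" --pt "0 0 0 -5 25 0 0" --pt "0 0 0 -5 25 0 0" --pt "0 0 0 -5 25 0 0" --pt "0 0 0 -5 25 0 0" --pt "0 0 0 -5 25 0 0" --pt "0 0 0 0 15 0 0" --pt "0 0 0 0 0 0 0"

```text
clock: 32.28
eef_pos: [502.4, 163.9, 297.9]
eef_rot: [3.142, 0.0, -0.062]
wrist_force: [-0.2, -0.8, -0.3]
finger_gap: 93.6
finger_force: 0.0
```

```bash
python3 - <<'E'
from h import *
import cv2
im=manip.camera("side")[:,:,::-1];t=manip.camera("top")[:,:,::-1]
k=lambda a,f:cv2.resize(a,None,fx=f,fy=f,interpolation=cv2.INTER_CUBIC)
cv2.imwrite("pics/g.png",np.vstack([np.hstack([k(im[235:385,300:433],3)[:,:399],k(t[190:340,370:503],3)[:,:399]]),k(im[190:290,200:466],1.5)[:,:399].repeat(1,0) if 0 else np.hstack([k(im[190:290,210:420],1.5)[:140,:315],k(t[220:310,80:403],1.5)[:140,:483]])]))
E
```

```text
Traceback (most recent call last):
ValueError: all the input array dimensions except for the concatenation axis must match exactly, but along dimension 0, the array at index 0 has size 140 and the array at index 1 has size 135
```

```bash
python3 -c "
import cv2;print(cv2.imread('pics/g.png').shape)"
```

```text
[ WARN:0@0.017] global loadsave.cpp:275 findDecoder imread_('pics/g.png'): can't open/read file: check file path/integrity
Traceback (most recent call last):
AttributeError: 'NoneType' object has no attribute 'shape'
```

```bash
python3 - <<'E'
from h import *
import cv2
im=manip.camera("side")[:,:,::-1];t=manip.camera("top")[:,:,::-1]
cv2.imwrite("pics/g.png",np.hstack([cv2.resize(a,(400,600),interpolation=cv2.INTER_CUBIC) for a in (im[190:400,300:440],t[180:330,370:470])]))
E
```

```text
(no output)
```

View pics/g.png

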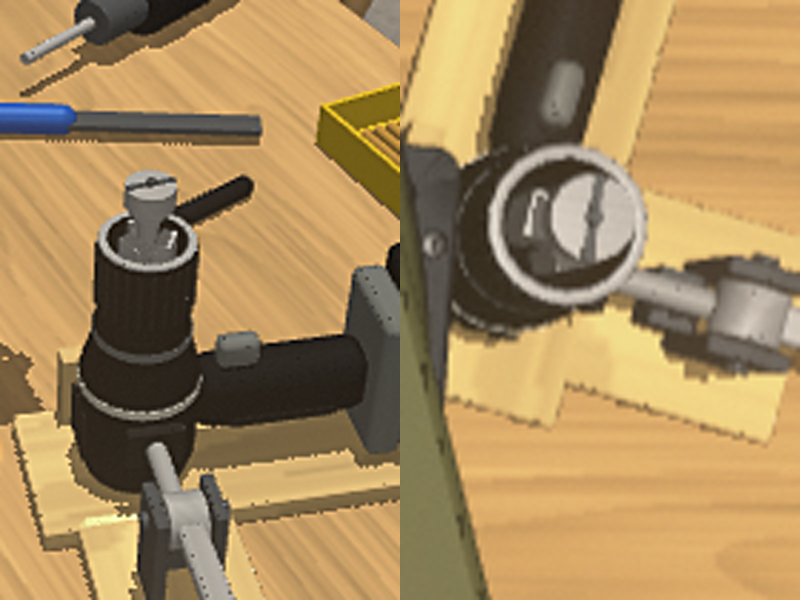

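The bit stands upright and centred: its head's at px (418,234) in the top view, exactly where a vertical bit should appear. The lever is down and nothing is being touched.

```bash
python3 -c "
from cell import manip
print(manip.sign_off())"
```

```text
the job is handed in; nothing more can be done
None
```

The cam lever is down, the Forstner bit stands upright and tight in the chuck (a 14 N upward pull didn't move it), the other two bits were left in the rack, and the job was handed in at about 32 s.

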